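# Set a bottle cap for the autoclave

## Task

The tall square glass bottle standing in the steel carrier goes into the autoclave next and its cap has been left loose: screw the cap down until it bottoms out, then back it off a quarter turn so that the bottle can vent. Finish while still gripping the cap at that setting, so that I can stick the tape over it; do not let go of it at the end. Leave the bottle standing in its cell of the carrier, and do not knock the other things about.

Things in the scene. Friction and masses are not known exactly. Their poses are not given: they have to be found in the camera images.
- carrier: stainless bottle carrier, does not move: an open-topped tray of three square cells in a row along its own y, 93 x 273 mm over the sheet (323 mm over the end handles), walls 84 mm high. Origin: centre of its underside on the table. Cells are 87 mm square inside, centred at y = -90, 0 and +90 mm; their floor is 9 mm above the origin. The tall bottle may be in any cell
- bottle: the tall empty square glass bottle, loose in its cell (1.5 mm play a side, so it cannot turn with the cap more than about 2 degrees), 84 mm square, straight sides to 112 mm, shoulder tapering to 42 mm across at 136 mm, then the neck; 0.3 to 0.6 kg; 175 mm tall with the cap bottomed. Origin: centre of its underside, z up along the neck
- cap: the ribbed plastic screw cap of the tall bottle, 54 mm diameter, 27 mm high, already started on the thread. Origin: on the axis at the cap's lower edge, which is 148 mm above the bottle's underside when the cap is bottomed (157 mm above the table) and 0.64 mm higher for each radian unscrewed (4 mm a turn). Below it are 12 mm of neck (with a pouring ring 46 mm across), then the shoulder
- cap_top (a point): centre of the cap's top face, 27 mm above the cap's origin; about 184 mm above the table when bottomed
- cap_turn (a joint): turn of the cap on the bottle, rad: 0 = bottomed against a hard stop, positive = unscrewed (anticlockwise seen from above). Screwing down is clockwise from above. Starts between 3.0 and 6.0 (half to nearly a full turn up); a steady friction of about 0.08 N m, and it stays where it is left
- short_bottle: bystander: short square glass bottle with the same cap, 70 mm square, 128 mm tall, in another cell. Origin: centre of its underside
- amber_bottle: bystander: short round amber bottle with a white cap, 70 mm diameter, 131 mm tall, in another cell. Origin: centre of its underside
- tape_roll: bystander: roll of tape lying flat beyond the carrier, 100 mm diameter, 19 mm high. Origin: centre of its underside
- marker: bystander: marker pen lying on the table on the robot's side of the carrier, 140 mm long, 14 mm thick. Origin: under its middle
- red_tub: bystander: red plastic tub of small tubes, 160 x 130 x 87 mm, on the table's left. Origin: centre of its underside
- tube_rack: bystander: red tube rack, 100 x 200 x 56 mm, on the table's right. Origin: centre of its underside
- beaker: bystander: glass beaker, 82 mm diameter, 106 mm high, on the right. Origin: centre of its underside
- flask: bystander: conical glass flask, 85 mm diameter at the foot, 112 mm high, on the left beyond the carrier. Origin: centre of its underside
Not all that is in view belongs to the job. What is shaped like the bottle but pink, turquoise or yellow is not meant.

How it is judged (in metres and radians):
On the way:
1. the cap is screwed fully down, to its stop (value of joint cap_turn below 0.08 rad), for 0.2 s.
At the end, for the whole second after the job is handed in: bottomed first (within 0.08 rad of the stop), the cap now stands 1.57 +- 0.35 rad off it, still, gripped by the fingers (over 4 N, grasp point within 35 mm of its top centre); the bottle upright (0.1 rad) and down in its cell (raised under 6 mm) (value of joint cap_turn between 1.22 and 1.92 rad and velocity of joint cap_turn between -0.1 and 0.1 rad/s and contact force between the fingers and cap above 4 N and distance between the grasp point and cap_top below 0.035 m and angle between bottle's own z axis and vertical below 0.1 rad and z of bottle in the frame of carrier below 0.015 m); the arm keeps its last pose, push and grip.
It fails at once if the tall bottle is pulled out of its cell (raised over 20 mm) or tipped (z of bottle in the frame of carrier above 0.029 m or angle between bottle's own z axis and vertical above 0.25 rad).
It fails at once if another thing is knocked about (moved over 30 mm) (distance of any of short_bottle, amber_bottle, tape_roll, marker, red_tub, tube_rack, beaker, flask from where it was at the start of the episode above 0.03 m).
It also fails if it takes over 64 s, if anything falls off the work surface, if the arm or the gripper's body presses on something with over 40 N, if the wrist force passes 120 N, or if a joint passes its speed limit or range.

## Robot

A 6-joint arm with a two-finger parallel gripper is mounted at the origin on the work surface. World frame = base frame: x ahead of the robot, y to its left, z up, the work surface at z = 0. Lengths are in mm, angles in rad, forces in N, time in s.
With the tool pointing down it reaches from about 300 to 825 mm from the base axis. Payload 5.4 kg.
Tool frame: the origin (TCP) lies midway between the tips of the shut fingers; the grasp point (between the pads) lies 19 mm behind it; z points along the fingers, y is the direction in which the jaws open and shut (so a half turn about z gives the same grasp; the last joint's range is limited). The gripper opens to 92 mm and grips with 3 to 60 N. Pads are 20 mm wide; open, the fingers measure 128 mm over their backs; the gripper's body (75 mm by 189 mm) begins 69 mm behind the grasp point.
Start: joints at [-1.329, 0.158, 1.597, -0, 1.386, -0.21], TCP at [251.012, -517.3, 186.901] pointing down, gripper open.
Joint ranges: [-2.91, 2.91], [-0.94, 2.29], [0.18, 2.7], [-1.29, 4.43], [0.17, 2.64], [-3, 3]. Speed limits (rad/s): [2.57, 2.57, 3.14, 3.14, 3.14, 3.14].

## Interface

Orientations are given as a unit quaternion [x, y, z, w].
In Python, from cell import r gives the robot as it stands. The module is installed in compiled form; this text tells all that it offers.
- The arm moves only by the tool send_rows, never from a script. Its argument "moves" is one flat list of numbers, 4 for each row, row after row: the shift along the world's x, y, z in m, then the turn about the world's z in rad. A call has 1 to 12 rows; each row is the pose to reach, as a shift and turn from the pose commanded when the call began; what a row does not reach only later rows make up. A row lasts 1/10 s, in which the tool goes at most 50 mm and 8.59 degrees, less where a joint would pass 70% of its speed; a pose out of reach is approached as far as the arm can. A call with a gripper value outside its range is refused whole. "fingers" is the finger opening in m, from 0 to 0.0919, set as the call begins (left out, the last holds). The fingers move at their own pace and stop on an object; the grip force is fixed at half the most. Time passes only in rows, so rows that repeat a pose let the fingers close. It gives the time, the measured TCP pose, the force and the opening at its end, in the units of the state.
- r.read_state(): the state, without advancing time (a new reading comes with each control period).
- r.read_camera(name): name is "scene" or "side" or "wrist"; returns a dict with "color" (480x640x3 uint8, blue, green, red), "camera_matrix" (3x3 intrinsics, pixels), "k1" (the pictures are not rectified: a ray, as slopes to the right and down, at radius r is drawn at 1 + k1 r^2 times it, then the intrinsics apply), "T" (4x4, takes a point from camera to world coordinates); the wrist camera has in their place "mount" (4x4, takes a point from camera to tool coordinates, whose origin is the TCP and whose axes are the flange's). Camera axes: x right, y down, z forward; pixel columns grow to the right and rows downward; lengths in mm; the calibration is good to about 2 mm. A picture is of the moment at which its call begins: read the wrist's pose just before it. There is no depth.
- r.sign_off(): hands the job in, once; it reports no verdict.
Trained networks look in the newest picture that a camera, given by its name, has taken for a name from the list of things; names that differ only in an ending like _2 or _b are one class to them, and where a whole thing is asked for, a point or a joint stands for the part that bears it (a point fixed in the world has none). Each returns a list of dicts, best first, with "conf" (0 to 1); they miss things now and then, are a little off and sometimes report something else, mostly with a low value. They report only what shows in the picture. A call takes as long as a camera call. They do not tell look-alikes from the thing itself.
- r.boxes_of(thing, camera): "location" ([x, y, z] in mm, in the coordinates of the camera as it stood for that picture, good to about 4 mm: the middle of the surface that is visible of it).
- r.spot_point(thing, camera): "location" ([x, y, z] in mm, in the coordinates of the camera as it stood for that picture, good to about 4 mm: a listed point, or the origin of a listed thing).
The state is a dict: "time": time; "joint_pos": joint angles; "qvel": joint speeds; "joint_torque": joint torques, N m; "tool_pos": TCP position; "tcp_rot": TCP orientation; "ft_force": force on the tool from outside, world axes, zero at the start; "torque": the same for the moment, N m; "grip_width": finger opening in mm.
Only numpy, scipy, OpenCV 4.12 (cv2) and the standard library are available. Lean on these libraries where they do the work, as an engineer would, in place of code of your own. Each camera call takes 0.05 s, during which the arm holds its last target.

## Working session

There is one attempt and no reset: what is moved stays moved. The work goes in short steps, Python scripts to look and compute and a tool call to move; the robot and the scene stay as the last step left them, time stands still between calls to the robot, and variables do not carry over. Pictures are saved under pics/ and viewed, and the job is handed in when it is done.

Besides the shell and the picture viewer there is one more tool, called after "Emit:" as name(argument=value, ...) on one line, values as JSON. send_rows: Moves the arm, as the interface text tells. Its arguments: {"type":"object","properties":{"moves":{"type":"array"},"fingers":{"type":"number"}},"required":["moves"]}

```bash
mkdir -p pics; cat > h.py <<'E'
from cell import r
import numpy as np, cv2
def look(names,cam,fn):
    d=r.read_camera(cam); cv2.imwrite('pics/'+fn,d['color'])
    return d
def find(names,cam,d,T):
    for n in names:
        for f in ('spot_point','boxes_of'):
            for x in getattr(r,f)(n,cam)[:3]:
                p=T@np.r_[x['location'],1]; print(n,f,round(x['conf'],2),p[:3].round(1))
E
python3 - <<'E'
from h import *
s=r.read_state(); print(s)
for c in ('scene','side'):
    d=look(0,c,c+'0.png'); print(c,d['k1'],d['camera_matrix'].tolist(),d['T'].round(2).tolist())
    find(['cap_top','bottle','carrier','short_bottle','amber_bottle'],c,d,d['T'])
d=look(0,'wrist','wrist0.png'); print(d['mount'].round(2).tolist())
print(r.read_state()['time'])
E
```

```text
{'time': 0.0, 'joint_pos': array([-1.32907118e+00,  1.59058578e-01,  1.59825294e+00,  1.66156871e-06,
        1.38619110e+00, -2.10074969e-01]), 'qvel': array([0.00055365, 0.00042901, 0.00196836, 0.00034812, 0.00053249,
       0.00020975]), 'joint_torque': array([ 2.28368581e-04, -3.85567832e+01, -3.22108090e+01,  7.00724451e-02,
        3.77371162e-02, -1.45143922e-04]), 'tool_pos': array([ 250.86260287, -516.62468063,  185.90325528]), 'tcp_rot': array([ 9.74592494e-01,  2.23983390e-01, -1.42956287e-05, -9.54875720e-04]), 'ft_force': array([-0.30059497, -0.18939629,  0.62852614]), 'torque': array([-0.00720754, -0.01500454, -0.00597741]), 'grip_width': 91.79716644548014}
scene -0.14248789548285054 [[549.3950267756497, 0.0, 313.7130817377798], [0.0, 549.3950267756497, 232.81158389140785], [0.0, 0.0, 1.0]] [[-0.37, 0.6, -0.71, 1771.79], [0.93, 0.25, -0.27, 422.9], [0.01, -0.76, -0.65, 1240.57], [0.0, 0.0, 0.0, 1.0]]
cap_top spot_point 0.83 [827.3 223.6 180.1]
cap_top spot_point 0.79 [609.4 171.  188.2]
cap_top spot_point 0.79 [334.  133.6 175.6]
cap_top boxes_of 0.66 [840.4 224.7 176.5
[... 1205 characters left out ...]
 -3.9]
bottle spot_point 0.67 [8.282e+02 2.203e+02 7.000e-01]
bottle spot_point 0.6 [534.9 333.8   4.6]
bottle boxes_of 0.89 [599.6 190.7 131.6]
bottle boxes_of 0.8 [808.7 244.7 105.3]
bottle boxes_of 0.75 [515.4 355.7 107.2]
carrier spot_point 0.82 [572.3  92.9  -0.8]
carrier boxes_of 0.84 [532.3 109.5  55.7]
carrier boxes_of 0.62 [465.8 492.1  69.9]
short_bottle spot_point 0.64 [570.8  89.8   8.4]
short_bottle boxes_of 0.95 [556.  108.7 115. ]
amber_bottle spot_point 0.71 [528.1  14.   11.4]
amber_bottle boxes_of 0.6 [523.6  32.5 102.1]
amber_bottle boxes_of 0.43 [601.6 180.8 186.7]
[[0.0, -0.97, -0.24, 67.58], [1.0, 0.0, 0.0, -1.08], [0.0, -0.24, 0.97, -196.66], [0.0, 0.0, 0.0, 1.0]]
1.15
```

View pictures.

View pics/scene0.png

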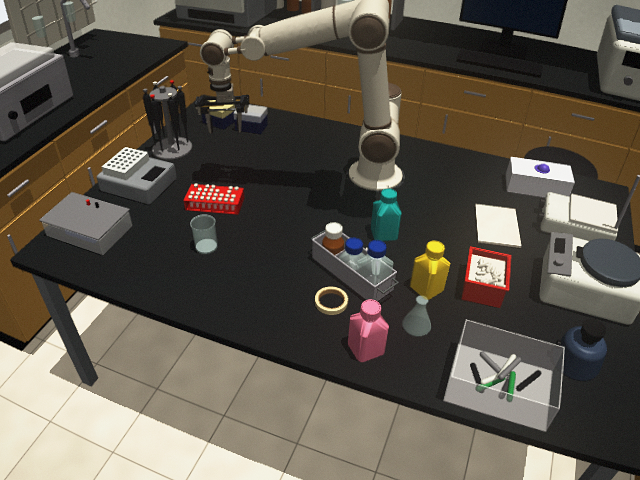

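View pics/side0.png

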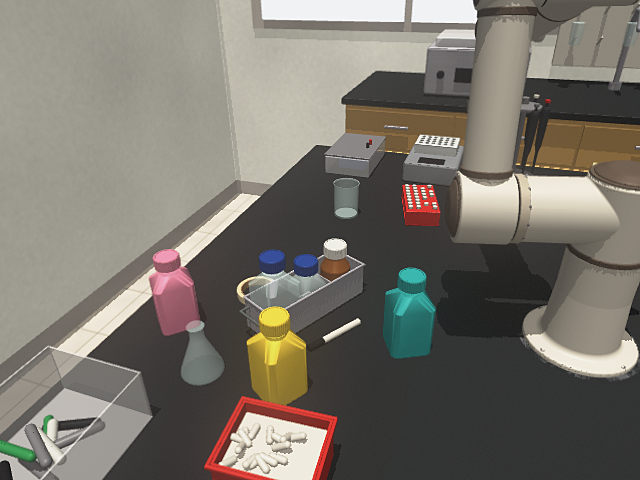

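Emit:
send_rows(moves=[0, 0, 0.05, 0, 0, 0, 0.1, 0, 0.03, 0.05, 0.1, 0.15, 0.055, 0.1, 0.1, 0.3, 0.08, 0.15, 0.1, 0.45, 0.1, 0.19, 0.1, 0.6, 0.12, 0.23, 0.1, 0.75, 0.14, 0.27, 0.1, 0.9, 0.165, 0.31, 0.1, 1.05, 0.185, 0.35, 0.1, 1.2, 0.205, 0.39, 0.1, 1.35, 0.225, 0.43, 0.1, 1.5], fingers=0.0919)

```text
time: 2.35
tool_pos: [476.6, -85.4, 287.1]
tcp_rot: [0.558, 0.83, 0.0, 0.0]
ft_force: [0.6, -1.5, -0.0]
grip_width: 91.6
```

Emit:
send_rows(moves=[0.02, 0.035, 0, 0.15, 0.04, 0.07, 0, 0.3, 0.06, 0.11, 0, 0.45, 0.08, 0.15, 0, 0.6, 0.1, 0.19, 0, 0.75, 0.12, 0.23, 0, 0.9, 0.133, 0.255, 0, 1.05, 0.133, 0.255, 0, 1.2, 0.133, 0.255, 0, 1.35, 0.133, 0.255, 0, 1.5, 0.133, 0.255, 0, 1.5, 0.133, 0.255, 0, 1.5])

```text
time: 3.55
tool_pos: [609.0, 167.7, 286.9]
tcp_rot: [-0.153, 0.988, 0.0, -0.0]
ft_force: [-0.5, 1.4, -0.6]
grip_width: 91.9
```

```bash
cat > w.py <<'E'
from h import *
import sys
from scipy.spatial.transform import Rotation as R
s=r.read_state(); d=look(0,'wrist',sys.argv[1])
T=np.eye(4);T[:3,:3]=R.from_quat(s['tcp_rot']).as_matrix();T[:3,3]=s['tool_pos'];T=T@d['mount']
print(s['time'],s['tool_pos'].round(1),s['joint_pos'].round(3),s['ft_force'].round(2),s['torque'].round(3),s['grip_width'])
find(['cap_top','bottle','short_bottle'],'wrist',d,T)
E
python3 w.py w1.png
```

```text
3.55 [609.  167.7 286.9] [ 0.078  0.262  1.282  0.     1.598 -1.8  ] [-0.46  1.38 -0.57] [ 0.113 -0.089 -0.012] 91.94687630548307
cap_top spot_point 0.66 [538.1 331.4 172.5]
cap_top spot_point 0.64 [608.6 172.4 186.9]
cap_top boxes_of 0.87 [804.2 211.8 161.2]
cap_top boxes_of 0.77 [605.8 174.8 183.4]
cap_top boxes_of 0.66 [536.7 326.9 171.2]
bottle spot_point 0.96 [828.  224.7  -1.5]
bottle spot_point 0.86 [535.1 330.5  -1.9]
bottle spot_point 0.67 [605.4 172.3   4.3]
bottle boxes_of 0.97 [597.2 170.5 136.3]
bottle boxes_of 0.7 [534.9 309.4 120.5]
bottle boxes_of 0.62 [804.2 215.3 120.6]
short_bottle spot_point 0.65 [571.4  91.6   4.3]
short_bottle spot_point 0.39 [602.2 175.7 156.1]
short_bottle boxes_of 0.97 [560.  100.6 133.1]
```

View pics/w1.png

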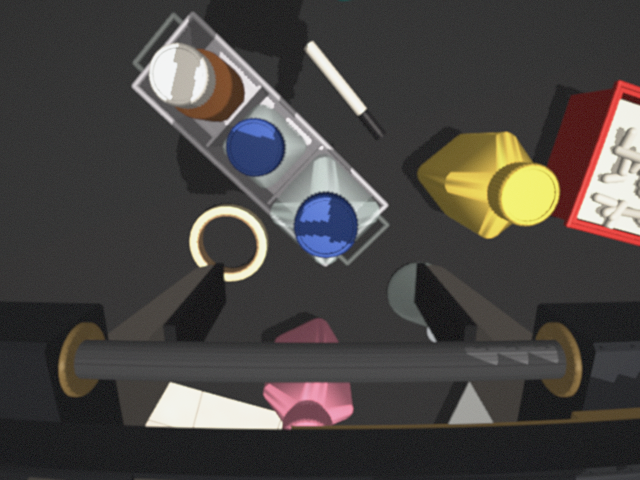

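```bash
cat > blob.py <<'E'
from h import *
import sys
from scipy.spatial.transform import Rotation as R
from scipy.optimize import least_squares
def proj(d,T,P):
    q=(np.linalg.inv(T)@np.c_[P,np.ones(len(P))].T)[:3]; a=q[:2]/q[2]; a=a*(1+d['k1']*(a**2).sum(0))
    K=d['camera_matrix']; return np.c_[K[0,0]*a[0]+K[0,2],K[1,1]*a[1]+K[1,2]]
for c in ('wrist','scene','side'):
    s=r.read_state(); d=r.read_camera(c)
    if c=='wrist':
        T=np.eye(4);T[:3,:3]=R.from_quat(s['tcp_rot']).as_matrix();T[:3,3]=s['tool_pos'];T=T@d['mount']
    else: T=d['T']
    im=d['color'].astype(int); m=((im[...,0]>im[...,2]+30)&(im[...,0]>im[...,1]+25)).astype(np.uint8)
    p0=proj(d,T,np.array([[610,171,174.]]))[0]
    n,l,st,ce=cv2.connectedComponentsWithStats(m)
    i=min((i for i in range(1,n) if st[i,4]>60),key=lambda i:np.linalg.norm(ce[i]-p0))
    cn=max(cv2.findContours((l==i).astype(np.uint8),cv2.RETR_EXTERNAL,cv2.CHAIN_APPROX_NONE)[0],key=cv2.contourArea)
    h=cv2.convexHull(cn).reshape(-1,2).astype(float)
    t=np.linspace(0,2*np.pi,60); 
    def sil(x,z=187.):
        P=[[x[0]+27*np.cos(a),x[1]+27*np.sin(a),zz] for zz in (z,z-27) for a in t]
        return cv2.convexHull(proj(d,T,np.array(P)).astype(np.float32))
    # compare hull centroid+extent via moments
    Mh=cv2.moments(cn); ch=np.array([Mh['m10'],Mh['m01']])/Mh['m00']
    def f(x):
        M=cv2.moments(sil(x)); return np.array([M['m10'],M['m01']])/M['m00']-ch
    o=least_squares(f,[610,171],diff_step=1e-3)
    print(c,st[i],ch.round(1),o.x.round(1),'areas',cv2.contourArea(cn),cv2.contourArea(sil(o.x)))
E
python3 blob.py
```

```text
wrist [ 294  193   63   65 3231] [325.5 225.5] [610.3 174.5] areas 3138.5 3625.8206076046918
scene [368 240  18  18 245] [377.  248.3] [607.4 172.3] areas 230.5 312.07925012893975
side [259 250  26  24 544] [271.6 261.2] [610.5 170.6] areas 508.5 598.6365633262321
```

Emit:
send_rows(moves=[0.0005, 0.0043, 0, 0.15, 0.0005, 0.0043, -0.02, 0.3, 0.0005, 0.0043, -0.04, 0.45, 0.0005, 0.0043, -0.06, 0.6, 0.0005, 0.0043, -0.08, 0.75, 0.0005, 0.0043, -0.095, 0.9, 0.0005, 0.0043, -0.11, 1.0, 0.0005, 0.0043, -0.12, 1.0, 0.0005, 0.0043, -0.129, 1.0, 0.0005, 0.0043, -0.129, 1.0])

```text
time: 5.05
tool_pos: [608.8, 171.9, 156.6]
tcp_rot: [-0.609, 0.794, 0.001, -0.001]
ft_force: [0.2, 0.3, 0.8]
grip_width: 91.8
```

```bash
python3 w.py w2.png
```

```text
5.05 [608.8 171.9 156.6] [ 0.085  0.329  1.455  0.     1.36  -2.795] [0.2  0.28 0.81] [ 0.115 -0.104 -0.017] 91.79722421335094
cap_top spot_point 0.77 [605.2 172.9 187.4]
cap_top boxes_of 0.97 [608.1 170.2 186.8]
cap_top boxes_of 0.48 [537.1 307.6 150.4]
bottle spot_point 0.72 [606.9 170.7   4.7]
bottle spot_point 0.71 [826.5 223.4  -2.5]
bottle spot_point 0.7 [537.2 332.2  -5.5]
bottle boxes_of 0.93 [375.4 125.1  57.4]
bottle boxes_of 0.92 [805.5 187.4  41.4]
bottle boxes_of 0.74 [607.5 160.4 175.1]
short_bottle spot_point 0.74 [568.6  93.3   5.3]
```

View pics/w2.png

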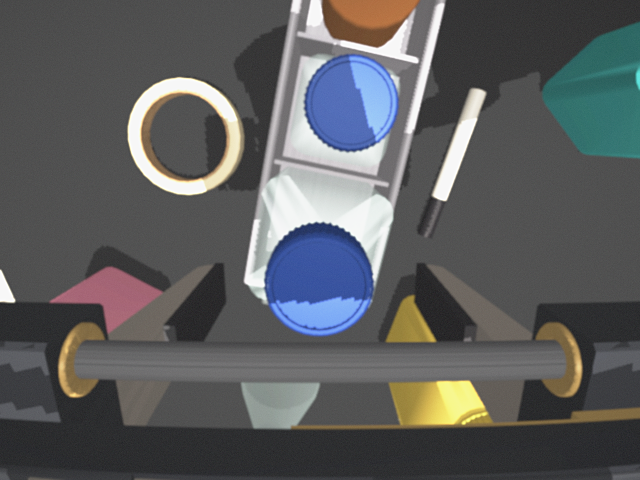

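```bash
sed "s/('wrist','scene','side')/('wrist',)/" blob.py > b1.py; python3 b1.py
```

```text
wrist [ 268  221  107  113 9519] [320.7 278.3] [609.8 174.2] areas 9360.0 10354.744523954578
```

```bash
cat >> b1.py <<'E'
for x in ((609.5,172),(609.8,174.2),(609,171)):
    print(x,cv2.boundingRect(sil(x)))
E
python3 b1.py
```

```text
wrist [ 267  221  108  113 9537] [320.6 278.4] [609.8 174.2] areas 9376.5 10375.59259681264
(609.5, 172) (263, 214, 114, 119)
(609.8, 174.2) (264, 218, 114, 119)
(609, 171) (263, 212, 115, 119)
```

Emit:
send_rows(moves=[0, 0.0005, 0, 0, 0, 0.0005, 0, 0, 0, 0.0005, 0, 0, 0, 0.0005, 0, 0, 0, 0.0005, 0, 0, 0, 0.0005, 0, 0, 0, 0.0005, 0, 0, 0, 0.0005, 0, 0], fingers=0.04)

```text
time: 6.3
tool_pos: [609.5, 172.5, 157.9]
tcp_rot: [-0.609, 0.793, -0.0, 0.0]
ft_force: [0.1, -0.8, -0.2]
grip_width: 51.7
```

```bash
cat > st.py <<'E'
from cell import r
s=r.read_state();print(s['time'],s['tool_pos'].round(2),s['joint_pos'].round(3),s['ft_force'].round(2),s['torque'].round(3),s['grip_width'].round(2))
E
python3 st.py
```

```text
Traceback (most recent call last):
  File "st.py", line 2, in <module>
    s=r.read_state();print(s['time'],s['tool_pos'].round(2),s['joint_pos'].round(3),s['ft_force'].round(2),s['torque'].round(3),s['grip_width'].round(2))
                                                                                                                                ^^^^^^^^^^^^^^^^^^^^^
AttributeError: 'float' object has no attribute 'round'
```

Emit:
send_rows(moves=[0, 0, 0, -0.05, 0, 0, -0.0001, -0.15, 0, 0, -0.00015, -0.25, 0, 0, -0.0002, -0.35, 0, 0, -0.0003, -0.45, 0, 0, -0.00035, -0.55, 0, 0, -0.0004, -0.65, 0, 0, -0.0005, -0.75, 0, 0, -0.00055, -0.85, 0, 0, -0.0006, -0.95, 0, 0, -0.0006, -1.0])

```text
time: 7.4
tool_pos: [609.3, 172.8, 157.3]
tcp_rot: [-0.153, 0.988, 0.0, -0.0]
ft_force: [0.0, -0.3, 0.6]
grip_width: 51.5
```

```bash
sed -i "s/s\['grip_width'\].round(2)/s['grip_width']/" st.py; python3 st.py; python3 b1.py; python3 w.py w3.png
```

```text
7.4 [609.3  172.77 157.25] [ 0.086  0.329  1.454  0.     1.359 -1.793] [ 0.05 -0.26  0.59] [ 0.247 -0.052  0.012] 51.461446935594694
wrist [ 266  221  108  113 9459] [319.7 278.1] [609.5 174.2] areas 9300.0 10521.346764470218
(609.5, 172) (258, 216, 115, 120)
(609.8, 174.2) (262, 218, 115, 119)
(609, 171) (256, 214, 115, 120)
7.45 [609.3 172.8 157.3] [ 0.086  0.329  1.454  0.     1.359 -1.792] [-0.18 -0.27  0.36] [ 0.274 -0.021 -0.013] 51.237593598349605
cap_top spot_point 0.97 [607.9 174.3 188.8]
cap_top spot_point 0.19 [566.9  95.1   5.5]
cap_top boxes_of 0.88 [605.7 171.5 186.3]
cap_top boxes_of 0.65 [543.5 309.8 170.1]
bottle spot_point 0.83 [827.1 224.7  -1. ]
bottle spot_point 0.67 [539.1 328.9  -3.3]
bottle spot_point 0.66 [606.7 174.1   5.8]
bottle boxes_of 0.9 [595.6 169.3 179. ]
bottle boxes_of 0.89 [540.7 306.2 119.8]
bottle boxes_of 0.71 [789.7 211.5  36.5]
short_bottle spot_point 0.86 [568.4  92.3   7.2]
short_bottle boxes_of 0.92 [565.  102.3 130.7]
```

View pics/w3.png

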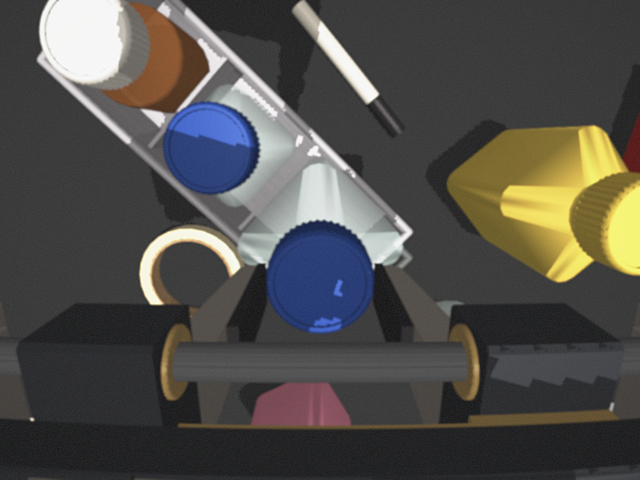

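Emit:
send_rows(moves=[0, 0, 0, -0.05, 0, 0, -0.0001, -0.15, 0, 0, -0.00015, -0.25, 0, 0, -0.0002, -0.35, 0, 0, -0.0003, -0.45, 0, 0, -0.00035, -0.55, 0, 0, -0.0004, -0.65, 0, 0, -0.0005, -0.75, 0, 0, -0.00055, -0.85, 0, 0, -0.0006, -0.95, 0, 0, -0.0007, -1.05, 0, 0, -0.0007, -1.15], fingers=0.03)

```text
time: 9.0
tool_pos: [609.6, 172.9, 156.6]
tcp_rot: [0.409, 0.912, 0.0, 0.0]
ft_force: [-0.3, 1.8, -0.7]
grip_width: 51.5
```

```bash
for i in 1 2 3 ; do python3 st.py;python3 -c "
from cell import r
r.read_camera('side')"; done
```

```text
9.0 [609.63 172.92 156.57] [ 8.600e-02  3.300e-01  1.455e+00  1.000e-03  1.357e+00 -6.420e-01] [-0.32  1.78 -0.69] [ 0.329 -0.09   0.145] 51.53588213406267
9.05 [609.67 172.84 156.57] [ 8.600e-02  3.300e-01  1.455e+00  1.000e-03  1.357e+00 -6.380e-01] [-1.24  3.41  0.16] [ 0.331 -0.103 -0.003] 51.38489986212941
9.1 [609.56 172.7  156.55] [ 0.086  0.33   1.455  0.     1.357 -0.646] [-0.63  1.6   0.1 ] [ 0.365 -0.06   0.032] 51.554247435999564
```

Emit:
send_rows(moves=[0, 0.0003, 0, -0.05, 0, 0.0003, -0.0001, -0.15, 0, 0.0003, -0.00015, -0.25, 0, 0.0003, -0.0002, -0.35, 0, 0.0003, -0.0003, -0.45, 0, 0.0003, -0.00035, -0.55, 0, 0.0003, -0.0004, -0.65, 0, 0.0003, -0.0005, -0.75, 0, 0.0003, -0.00055, -0.85, 0, 0.0003, -0.0006, -0.95, 0, 0.0003, -0.0007, -1.05, 0, 0.0003, -0.0007, -1.15])

```text
time: 10.35
tool_pos: [609.9, 172.6, 155.9]
tcp_rot: [0.839, 0.544, 0.0, 0.0]
ft_force: [1.0, 1.5, -0.6]
grip_width: 51.2
```

```bash
for i in 1 2 ; do python3 st.py;python3 -c "
from cell import r
r.read_camera('side')"; done
```

```text
10.35 [609.92 172.62 155.91] [ 0.086  0.33   1.455 -0.     1.355  0.506] [ 1.04  1.48 -0.59] [ 0.158 -0.282  0.116] 51.22128209961348
10.4 [609.89 172.61 155.87] [ 0.086  0.33   1.455 -0.     1.355  0.51 ] [ 0.34  1.34 -0.54] [ 0.139 -0.232  0.008] 50.95908900920039
```

Emit:
send_rows(moves=[0, 0, 0, -0.1, 0, 0, -0.0001, -0.2, 0, 0, -0.0002, -0.3, 0, 0, -0.0002, -0.4, 0, 0, -0.0003, -0.5, 0, 0, -0.0004, -0.6, 0, 0, -0.0004, -0.7])

```text
time: 11.15
tool_pos: [609.9, 172.5, 155.5]
tcp_rot: [0.975, 0.224, 0.0, 0.0]
ft_force: [1.8, 0.7, -1.5]
grip_width: 51.5
```

```bash
python3 st.py
```

```text
11.15 [609.87 172.49 155.45] [ 8.600e-02  3.310e-01  1.455e+00 -1.000e-03  1.355e+00  1.204e+00] [ 1.82  0.68 -1.45] [ 0.08  -0.284  0.065] 51.46091933477666
```

Emit:
send_rows(moves=[0, 0, 0, -0.1, 0, 0, -0.0001, -0.2, 0, 0, -0.0002, -0.3, 0, 0, -0.0002, -0.4, 0, 0, -0.0003, -0.5, 0, 0, -0.0004, -0.6, 0, 0, -0.0004, -0.7])

```text
time: 11.85
tool_pos: [609.9, 172.3, 155.0]
tcp_rot: [0.992, -0.124, 0.0, 0.0]
ft_force: [1.3, -0.8, -2.0]
grip_width: 51.0
```

```bash
python3 st.py
```

```text
11.85 [609.89 172.31 155.04] [ 8.500e-02  3.310e-01  1.456e+00 -1.000e-03  1.354e+00  1.904e+00] [ 1.34 -0.76 -1.97] [ 0.105 -0.273  0.055] 51.03485270504321
```

Emit:
send_rows(moves=[0, 0, 0, -0.1, 0, 0, -0.0001, -0.2, 0, 0, -0.0002, -0.3, 0, 0, -0.0002, -0.4, 0, 0, -0.0003, -0.5, 0, 0, -0.0004, -0.6, 0, 0, -0.0005, -0.7, 0, 0, -0.0005, -0.8, 0, 0, -0.0005, -0.9])

```text
time: 12.75
tool_pos: [609.4, 172.2, 154.7]
tcp_rot: [0.84, -0.542, 0.0, 0.001]
ft_force: [0.3, -0.6, 1.1]
grip_width: 51.4
```

```bash
python3 st.py; python3 w.py w4.png
```

```text
12.75 [609.44 172.21 154.66] [ 8.600e-02  3.310e-01  1.456e+00 -1.000e-03  1.354e+00  2.803e+00] [ 0.33 -0.56  1.08] [0.006 0.063 0.874] 51.4226086323117
12.75 [609.4 172.2 154.7] [ 8.600e-02  3.310e-01  1.456e+00 -1.000e-03  1.354e+00  2.803e+00] [ 0.33 -0.56  1.08] [0.006 0.063 0.874] 51.4226086323117
cap_top spot_point 0.7 [606.5 173.4 183.3]
cap_top boxes_of 0.77 [608.8 171.7 184.2]
bottle spot_point 0.68 [827.4 223.6  -3.6]
bottle spot_point 0.63 [605.3 175.2   6.4]
bottle spot_point 0.61 [533.9 334.4  -1.8]
bottle boxes_of 0.94 [559.3 299.   89.4]
bottle boxes_of 0.88 [380.7 123.9  60.5]
bottle boxes_of 0.78 [613.1 160.3 179.1]
short_bottle spot_point 0.78 [567.3  93.8   5.4]
short_bottle spot_point 0.21 [607.8 174.5   7.5]
short_bottle boxes_of 0.82 [575.7  94.6 130.4]
short_bottle boxes_of 0.48 [543.5  22.6 131.2]
```

View pics/w4.png

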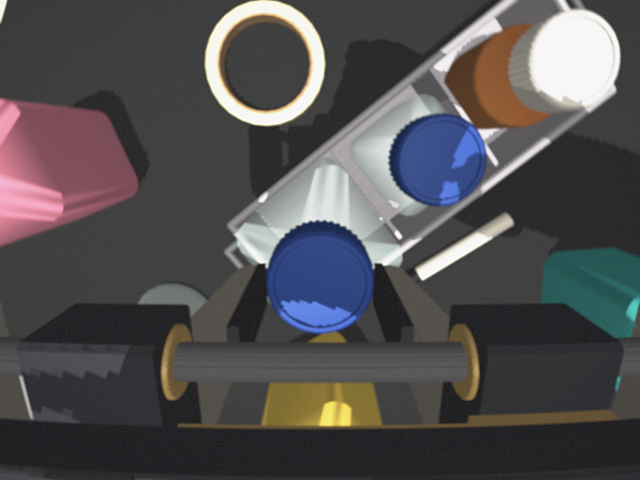

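Emit:
send_rows(moves=[0, 0, 0, -0.05, 0, 0, 0, -0.1, 0, 0, 0, -0.1, 0, 0, 0, -0.1, 0, 0, 0, -0.1, 0, 0, 0, -0.1])

```text
time: 13.7
tool_pos: [609.4, 172.6, 154.7]
tcp_rot: [0.812, -0.584, -0.0, 0.0]
ft_force: [-2.1, -2.1, 2.0]
grip_width: 51.0
```

```bash
python3 st.py
```

```text
13.7 [609.39 172.55 154.65] [ 0.086  0.331  1.457 -0.     1.354  2.904] [-2.14 -2.06  1.97] [-0.329  0.398  0.25 ] 50.99527489494285
```

Emit:
send_rows(moves=[0, 0, 0, 0, 0, 0, 0, 0, 0, 0, 0, 0, 0, 0, 0, 0, 0, 0, 0, 0.15, 0, 0, 0, 0.3, 0, 0, 0, 0.45, 0, 0, 0, 0.6, 0, 0, 0, 0.75, 0, 0, 0, 0.9, 0, 0, 0, 1.05, 0, 0, 0, 1.2], fingers=0.075)

```text
time: 14.9
tool_pos: [609.6, 173.0, 154.6]
tcp_rot: [1.0, -0.021, 0.0, -0.0]
ft_force: [-0.1, 0.7, -0.6]
grip_width: 74.9
```

```bash
python3 st.py
```

```text
14.9 [609.63 172.98 154.6 ] [0.086 0.331 1.456 0.    1.353 1.699] [-0.11  0.71 -0.59] [0.025 0.058 0.013] 74.86463215255954
```

Emit:
send_rows(moves=[0, 0, 0, 0.15, 0, 0, 0, 0.3, 0, 0, 0, 0.3, 0, 0, 0, 0.3, 0, 0, 0, 0.3, 0, 0, 0, 0.3, 0, 0, 0, 0.3, 0, 0, 0, 0.3, 0, 0, 0, 0.3], fingers=0.03)

```text
time: 15.8
tool_pos: [609.6, 172.9, 154.6]
tcp_rot: [0.992, 0.125, 0.0, -0.0]
ft_force: [-0.1, 1.2, -0.9]
grip_width: 51.5
```

```bash
python3 st.py
```

```text
15.8 [609.57 172.86 154.61] [0.086 0.331 1.456 0.    1.354 1.405] [-0.09  1.15 -0.88] [ 0.118 -0.11   0.043] 51.515447356792514
```

Emit:
send_rows(moves=[0, 0, 0, -0.05, 0, 0, 0, -0.1, 0, 0, 0, -0.15, 0, 0, 0, -0.2])

```text
time: 16.2
tool_pos: [609.5, 172.8, 154.7]
tcp_rot: [1.0, 0.026, 0.0, 0.0]
ft_force: [0.6, -0.9, 0.5]
grip_width: 51.0
```

```bash
python3 st.py
```

```text
16.2 [609.52 172.83 154.65] [ 8.600e-02  3.310e-01  1.457e+00 -1.000e-03  1.354e+00  1.605e+00] [ 0.62 -0.87  0.54] [-0.    -0.174  1.225] 50.96954058170692
```

Emit:
send_rows(moves=[0, 0, 0, 0, 0, 0, 0, 0, 0, 0, 0, 0, 0, 0, 0, 0.05, 0, 0, 0.0001, 0.15, 0, 0, 0.0002, 0.25, 0, 0, 0.0002, 0.35, 0, 0, 0.0003, 0.45, 0, 0, 0.0003, 0.55, 0, 0, 0.0004, 0.65, 0, 0, 0.0005, 0.75, 0, 0, 0.0005, 0.85])

```text
time: 17.4
tool_pos: [609.2, 172.9, 155.1]
tcp_rot: [0.9, 0.437, -0.0, -0.001]
ft_force: [-0.2, 1.1, 0.6]
grip_width: 51.8
```

```bash
python3 st.py
```

```text
17.4 [609.25 172.92 155.07] [8.600e-02 3.310e-01 1.456e+00 1.000e-03 1.355e+00 7.520e-01] [-0.21  1.1   0.62] [ 0.089  0.058 -0.118] 51.769594264298455
```

Emit:
send_rows(moves=[0, 0, 0.0001, 0.1, 0, 0, 0.0001, 0.2, 0, 0, 0.0002, 0.3, 0, 0, 0.0003, 0.4, 0, 0, 0.0003, 0.5, 0, 0, 0.0004, 0.6, 0, 0, 0.0005, 0.7, 0, 0, 0.0005, 0.75, 0, 0, 0.0005, 0.8])

```text
time: 18.3
tool_pos: [609.1, 172.8, 155.6]
tcp_rot: [0.659, 0.752, -0.0, -0.001]
ft_force: [-1.4, -0.1, 0.0]
grip_width: 51.6
```

```bash
python3 st.py
```

```text
18.3 [609.05 172.77 155.56] [ 8.600e-02  3.300e-01  1.456e+00  1.000e-03  1.357e+00 -4.600e-02] [-1.35 -0.07  0.01] [-0.006  0.127 -0.079] 51.577566649035575
```

Emit:
send_rows(moves=[0, 0, 0, 0, 0, 0, 0, 0, 0, 0, 0, 0, 0, 0, 0, 0, 0, 0, 0, 0, 0, 0, 0, 0])

```text
time: 18.9
tool_pos: [609.4, 172.8, 155.6]
tcp_rot: [0.659, 0.752, -0.0, -0.0]
ft_force: [-1.9, -0.6, 1.5]
grip_width: 51.3
```

```bash
python3 st.py; python3 w.py w5.png; python3 - <<'E'
from h import *
for c in('scene','side'):
    d=look(0,c,c+'5.png'); find(['bottle','cap_top','short_bottle','amber_bottle','tape_roll','marker'],c,d,d['T'])
E
```

```text
18.9 [609.36 172.76 155.62] [ 0.086  0.33   1.456 -0.     1.356 -0.045] [-1.91 -0.6   1.45] [-0.119  0.418 -0.027] 51.26634378728943
18.9 [609.4 172.8 155.6] [ 0.086  0.33   1.456 -0.     1.356 -0.045] [-1.91 -0.6   1.45] [-0.119  0.418 -0.027] 51.26634378728943
cap_top spot_point 0.86 [606.6 172.9 185.7]
cap_top boxes_of 0.85 [607.3 173.4 180.2]
bottle spot_point 0.8 [539.2 332.6  -4.5]
bottle spot_point 0.77 [606.5 172.6   5.8]
bottle spot_point 0.64 [335.6 130.6  -2.9]
bottle boxes_of 0.93 [796.3 222.3  93.5]
bottle boxes_of 0.9 [554.  301.6 112.8]
bottle boxes_of 0.64 [373.8 144.4  55.9]
short_bottle boxes_of 0.78 [582.7 104.7 125. ]
bottle spot_point 0.81 [538.4 328.9  -0.6]
bottle spot_point 0.72 [330.8 131.1   3.1]
bottle spot_point 0.59 [829.9 225.    3.6]
bottle boxes_of 0.95 [854.6 232.3 117.3]
bottle boxes_of 0.79 [637.8 181.3 124.7]
bottle boxes_of 0.75 [358.4 167.5  75.3]
cap_top spot_point 0.91 [829.5 220.5 180.5]
cap_top spot_point 0.73 [609.6 168.7 188.3]
cap_top spot_point 0.68 [532.6 332.4 174. ]
cap_top boxes_of 0.85 [838.1 222.4 178.6]
cap_top boxes_of 0.52 [622.8
[... 595 characters left out ...]
 spot_point 0.8 [833.  224.6 170.7]
cap_top spot_point 0.73 [333.4 130.7 182.9]
cap_top boxes_of 0.8 [328.3 146.7 181.9]
cap_top boxes_of 0.78 [525.  337.8 178.6]
cap_top boxes_of 0.75 [602.6 185.8 184.7]
short_bottle spot_point 0.86 [569.3  90.5  10.2]
short_bottle boxes_of 0.63 [558.3 107.4 117.4]
amber_bottle spot_point 0.6 [527.3   9.8  11.3]
amber_bottle boxes_of 0.88 [523.3  33.9 107.2]
tape_roll spot_point 0.57 [709.4  74.1  -0.9]
tape_roll boxes_of 0.56 [749.2  83.2  16.7]
tape_roll boxes_of 0.35 [606.  187.3 184. ]
marker spot_point 0.67 [481.  157.4  -0.5]
marker spot_point 0.48 [ 631.3 -404.8    3.6]
marker boxes_of 0.75 [478.  160.8  16.2]
marker boxes_of 0.32 [608.3 182.6 184.4]
```

View pics/w5.png

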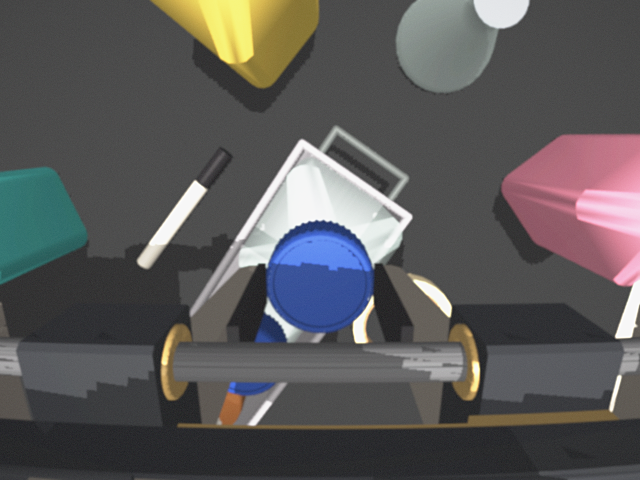

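View pics/side5.png

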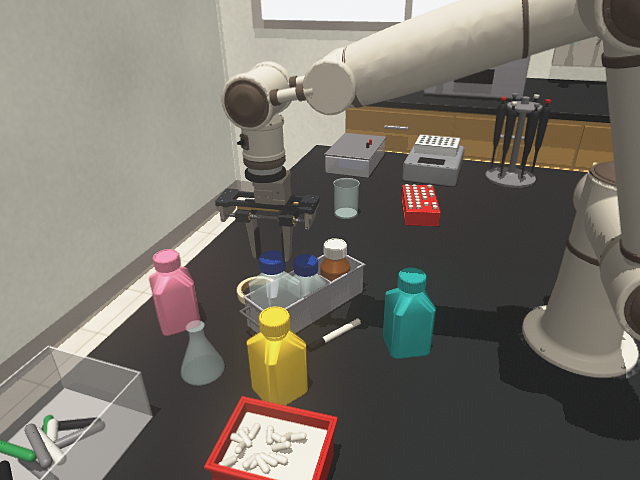

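The pictures show the cap gripped between the fingers, the bottle seated in its end cell and nothing around it moved. The torque while backing off (about -0.08 to -0.12 N m) matches thread friction without slip.

```bash
python3 -c "
from cell import r
print(r.sign_off())"; python3 st.py
```

```text
the job is handed in; nothing more can be done
None
the job is handed in; nothing more can be done
```

The cap was screwed down to its stop, then backed off about a quarter turn, and the fingers are still gripping it at that setting. I handed the job in at about 19 s on the robot's clock; signing off gave no verdict.

- **Screwing down:** The first stroke turned the cap about 5.6 rad clockwise, and the torque jumped from about 0.1 to 0.87 N m. A further 0.1 rad turn then left only 0.25 N m, probably from the cap slipping in the fingers. To be sure, I gripped again and turned once more. The torque rose to 1.2 N m within 0.2 rad, so that was the hard stop.
- **Backing off:** I turned the tool 1.65 rad anticlockwise. I allowed about 0.07 rad for the bottle's play in its cell, so the cap should stand about 1.6 rad off the stop. The torque stayed at 0.08 to 0.12 N m, which fits thread friction with no slip. I had no direct reading of the cap's angle, so this figure comes from the tool's turn.
- **Last checks:**
  - The finger opening was steady at about 51.5 mm, slightly under the 54 mm given for the cap.
  - The grasp point was about 11 mm below the cap's top, and side forces were under 3 N.
  - The pictures show the bottle upright and down in its cell. The short and amber bottles measured within a few mm of where they started. The other things looked unmoved, but I did not measure them against their starting positions.
- **Disagreement:** The cameras differed by 2 to 4 mm on the cap's position along y. I used the middle value, and the low side forces suggest it was close enough.

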